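Latch the covered tote and gather its steel discs in one corner

ROBOT

A 7-joint arm with a two-finger parallel gripper is mounted at the origin on the work surface. World frame = base frame: x ahead of the robot, y to its left, z up, the work surface at z = 0. Lengths are in m, angles in degrees, forces in N, time in s.
With the tool pointing down it reaches from about 0.425 to 0.875 m from the base axis. Payload 4.7 kg.
Tool frame: the origin (TCP) lies at the very end of the fingers, on their centre line; the grasp point (between the pads) lies 19 mm behind it; z points along the fingers, y is the line along which they close (so a half turn about z gives the same grasp; the last joint's range is limited). The gripper opens to 87 mm and grips with 3 to 60 N. Pads are 19 mm wide; open, the fingers measure 117 mm over their backs; the gripper's body (75 mm by 190 mm) begins 51 mm behind the grasp point.
Start: joints at [66.125, 18.392, -4.016, 83.108, 1.295, 78.541, -3.26], TCP at [0.271, -0.591, 0.185] pointing down, gripper open.
Joint ranges: [-163.93, 163.93], [-17.29, 119.83], [-79.2, 71.16], [3.27, 140.29], [-89.18, 269.18], [5.43, 117.66], [-154.24, 154.24]. Speed limits (degrees/s): [147.25, 147.25, 180, 180, 180, 180, 180].

INTERFACE

Orientations are given as [roll, pitch, yaw] about the fixed x, y, z axes, in that order (R = Rz(yaw) Ry(pitch) Rx(roll)).
In Python, from cell import get_obs, eyes, env gives the robot as it stands.
- The arm moves only by the tool servo_tool, never from a script. Its argument "series" is a list that holds one entry, the list of rows, each a list of 7 numbers: the shift along the tool's x, y, z in units of 300 mm (1.0 is 300 mm), then the turn, a rotation vector about the tool's x, y, z in units of pi rad (1.0 is pi rad), then the opening, from 0 (shut) to 1 (fully open). In form: [[[tx, ty, tz, wx, wy, wz, gripper], ...]]. A call has 1 to 12 rows; each row is the pose to reach, as a shift and turn from the pose commanded when the call began, along the tool's axes at that moment, turning the shorter way round; what a row does not reach only later rows make up. A row lasts 1/12 s, in which the tool goes at most 41.7 mm and 7.16 degrees, less where a joint would pass 70% of its speed; a pose out of reach is approached as far as the arm can. A call with a number of a shift or a turn outside -1 to 1 is refused whole. A call with a gripper value outside its range is refused whole. The fingers move at their own pace and stop on an object; "grip_force" is the grip in N (left out, the last holds). Time passes only in rows, so rows that repeat a pose let the fingers close. It gives the time, the measured TCP pose, the force, the opening and the grip force at its end, in the units of the state.
- get_obs(): the state, without advancing time (a new reading comes with each control period).
- eyes.read_camera(name): name is "scene" or "top"; returns a dict with "frame" (384x512x3 uint8, red, green, blue), "depth" (384x512 float32, m along the optical axis (not along the pixel's ray), 0 where there is no reading), "fx", "fy", "cx", "cy" (pixels), "origin" and "rotation" of the camera in the world. Camera axes: x right, y down, z forward; pixel columns grow to the right and rows downward; lengths in m; the calibration is good to about 2 mm. A picture is of the moment at which its call begins.
- env.sign_off(): hands the job in; it is judged then, once.
The state is a dict: "time_s": time; "qpos": joint angles; "joint_velocities": joint speeds; "effort": joint torques, N m; "tool_pos": TCP position; "tool_rot": TCP orientation; "force": force on the tool from outside, world axes, zero at the start; "wrist_torque": the same for the moment, N m; "grip_width": finger opening in m; "grasp_force": force on a finger pad.
Only numpy, scipy, OpenCV 4.12 (cv2) and the standard library are available. Lean on these libraries where they do the work, as an engineer would, in place of code of your own. Each camera call takes 0.05 s, during which the arm holds its last target. There are 200 camera calls.

TASK

Swing the steel turnbutton on the white tote all the way round to its stop, so that it lies square across the edge of the clear cover and locks it. Only then lift the tote off the bench by its handle and tilt it well over so that all three steel discs inside slide into the corner beside the turnbutton. Finish while still holding the tote by its handle, clear of the bench, steady and tilted with the discs gathered in that corner; leave everything else on the bench where it stands.

Things in the scene. Friction and masses are not known exactly. Their poses are not given: they have to be found in the camera images.
- handle (a point): centre of the tote's grey carrying handle: a straight bar 16 mm wide (along x), 18 mm high, 136 mm long (along y), bridging the tote on a post at each end. Its axes are the tote's: z up, the turnbutton on the -x end. The cover's top is 58 mm below this point, the tote's underside 112 mm below
- tote: white tray, 164 (x) x 124 (y) mm outside, 54 mm high to the rim, walls 7 mm, floor 4 mm, standing loose on the bench; 0.5 to 0.8 kg with cover and contents. Origin at the centre of its underside, x towards the end without the turnbutton
- peg (a point): grip point on the turnbutton's upright round steel peg: 12 mm across, 36 mm tall, its top 14 mm above this point, its foot on the flat bar 22 mm below. It stands 34 mm from the pivot and swings round it in a level circle; starts outside the tote's -x end, 84 mm above the bench. Push it, or turn the fingers with it: a tight pinch drags the tote
- pivot (a point): the turnbutton's pivot, on a lug outside the tote's -x end wall, 94 mm from the handle's centre towards -x and 35 mm towards +y, 54 mm above the tote's underside
- button (a joint): turn of the turnbutton about its upright pivot, rad, growing anticlockwise from above. 0: bar and peg point along the tote's -y, along the end wall, cover free. 1.57: at the stop, pointing along the tote's +x, square over the cover's edge, locked. Starts between -0.5 and 0.5, turns with about 1 N at the peg, stays where left
- corner (a point): the corner inside the tote, on its floor, where the discs must gather: the one beside the turnbutton, 75 mm from the handle's centre towards -x, 55 mm towards +y, 108 mm below it. Lower it below the other corners and the discs slide to it
- cover: loose clear plastic cover, 158 x 118 x 4 mm, lying in the rebate of the tote's rim under the handle, origin at the centre of its underside
- disc0_mid (a point): centre of a polished steel disc, 22 mm across, 12 mm thick, 35 g, lying loose on the tote's floor under the cover; it slides on the floor at a slope of some 7 to 10 degrees, and into a corner reliably from about 25 to 35 degrees of tilt
- disc1_mid (a point): centre of a polished steel disc, 22 mm across, 12 mm thick, 35 g, lying loose on the tote's floor under the cover; it slides on the floor at a slope of some 7 to 10 degrees, and into a corner reliably from about 25 to 35 degrees of tilt
- disc2_mid (a point): centre of a polished steel disc, 22 mm across, 12 mm thick, 35 g, lying loose on the tote's floor under the cover; it slides on the floor at a slope of some 7 to 10 degrees, and into a corner reliably from about 25 to 35 degrees of tilt
- vial_a: a small capped glass vial, 22 mm across, 44 mm tall, beside the tote; not part of the job, leave it alone
- vial_b: another such vial, beyond the tote; not part of the job, leave it alone
- spatula: a steel lab spatula lying beside the tote, about 200 mm long, origin at its underside; not part of the job, leave it alone
- tipbox_a: a pipette-tip box, 122 x 84 x 70 mm, to one side; not part of the job, leave it alone
- tipbox_b: the same kind of tip box, to the other side; not part of the job, leave it alone
- reagent: an amber reagent bottle, 66 mm across, 135 mm tall, to one side; not part of the job, leave it alone
- beaker: an open glass beaker, 70 mm across, 90 mm tall, to one side; not part of the job, leave it alone
Things that resemble listed ones, but are neither listed nor needed, are in the scene too. What is shaped like the tote but pink or turquoise is not meant.

How it is judged (in metres and radians):
On the way:
1. the turnbutton is turned across the cover while the tote stands on the bench (value of joint button above 1.25 rad and angle between tote's own z axis and vertical below 0.15 rad and height (world z) of tote below 0.02 m), for 0.2 s.
At the end, for the whole second after the job is handed in: Turnbutton over 1.25 rad; cover seated within 8 mm; tote held in the fingers, carried by nothing else, low corner 20 mm or more above the bench, tilted 15 to 69 degrees, slower than 0.04 m/s; centre of every disc within 65 mm of the corner beside the turnbutton (distance between each of disc0_mid, disc1_mid, disc2_mid and corner below 0.065 m and value of joint button above 1.25 rad and x of cover in the frame of handle between -0.008 and 0.008 m and y of cover in the frame of handle between -0.008 and 0.008 m and z of cover in the frame of handle between -0.066 and -0.052 m and angle between tote's own z axis and vertical between 0.26 and 1.2 rad and height (world z) of corner above 0.02 m and contact force between tote and the fingers above 2 N and contact force between tote and table below 0.2 N and linear speed of tote below 0.04 m/s and contact force between tote and vial_a below 0.2 N and contact force between tote and vial_b below 0.2 N and contact force between tote and spatula below 0.2 N and contact force between tote and tipbox_a below 0.2 N and contact force between tote and tipbox_b below 0.2 N and contact force between tote and reagent below 0.2 N and contact force between tote and beaker below 0.2 N); the arm keeps its last pose, push and grip.
It fails at once if the tote is lifted before its turnbutton is across the cover (value of joint button below 1.1 rad and height (world z) of handle above 0.15 m).
It fails at once if something else on the bench is pushed more than 40 mm or tipped over (distance of any of vial_a, vial_b, spatula, tipbox_a, tipbox_b, reagent, beaker from where it was at the start of the episode above 0.04 m or angle between any of vial_a, vial_b, tipbox_a, tipbox_b, reagent, beaker's own z axis and vertical above 0.7 rad).
It also fails if it takes over 51 s, if anything falls off the work surface, if the arm or the gripper's body presses on something with over 40 N, if the wrist force passes 120 N, or if a joint passes its speed limit or range.

## Working session

There is one attempt and no reset: what is moved stays moved. The work goes in short steps, Python scripts to look and compute and a tool call to move; the robot and the scene stay as the last step left them, time stands still between calls to the robot, and variables do not carry over. Pictures are saved under pics/ and viewed, at most 10 in all, crops included, and the job is handed in when it is done.

Besides the shell and the picture viewer there is one more tool, called after ">>>" as name([rows], argument=value, ...), one row to a line, values as JSON. servo_tool: Moves the arm, as the interface text tells. Shifts and turns lie within -1 to 1; 1 stands for 300 mm of shift or pi rad of turn. Its arguments: {"type":"object","properties":{"series":{"type":"array"},"grip_force":{"type":"number"}},"required":["series"]}

```bash
mkdir -p pics; ls; cat > h.py <<'E'
import numpy as np, cv2
from cell import get_obs, eyes, env
from scipy.spatial.transform import Rotation as R
def cloud(c):
    v,u=np.mgrid[:384,:512]; z=c["depth"]
    P=np.stack([(u-c["cx"])/c["fx"]*z,(v-c["cy"])/c["fy"]*z,z],-1)
    return P@np.array(c["rotation"]).T+np.array(c["origin"])
def st():
    o=get_obs(); print({k:np.round(o[k],3).tolist() for k in ["time_s","qpos","tool_pos","tool_rot","force","grip_width","grasp_force"]}); return o
E
python3 - <<'E'
from h import *
o=st()
for n in ["top","scene"]:
    c=eyes.read_camera(n); np.savez(n+"0.npz",**c)
    print(n,c["origin"],np.round(c["rotation"],3).tolist(),c["fx"])
    cv2.imwrite(f"pics/{n}0.png",cv2.resize(c["frame"][:,:,::-1],(800,600)))
E
```

```text
pics
{'time_s': 0.0, 'qpos': [66.124, 18.437, -4.017, 83.176, 1.294, 78.541, -3.261], 'tool_pos': [0.271, -0.59, 0.184], 'tool_rot': [-179.892, 0.005, 24.686], 'force': [1.319, -0.433, 0.125], 'grip_width': 0.087, 'grasp_force': 0.0}
top [ 0.39993697 -0.00369115  1.04974687] [-175.274, 0.579, -90.564] 350.9953978011142
scene [ 1.53920364 -0.26064209  0.8131207 ] [-123.141, -1.22, 75.445] 406.18871918291734
```

```bash
sed -i 's/np.array(c\["rotation"\]).T/R.from_euler("xyz",c["rotation"],degrees=True).as_matrix().T/' h.py
```

```text
(no output)
```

View pics/top0.png

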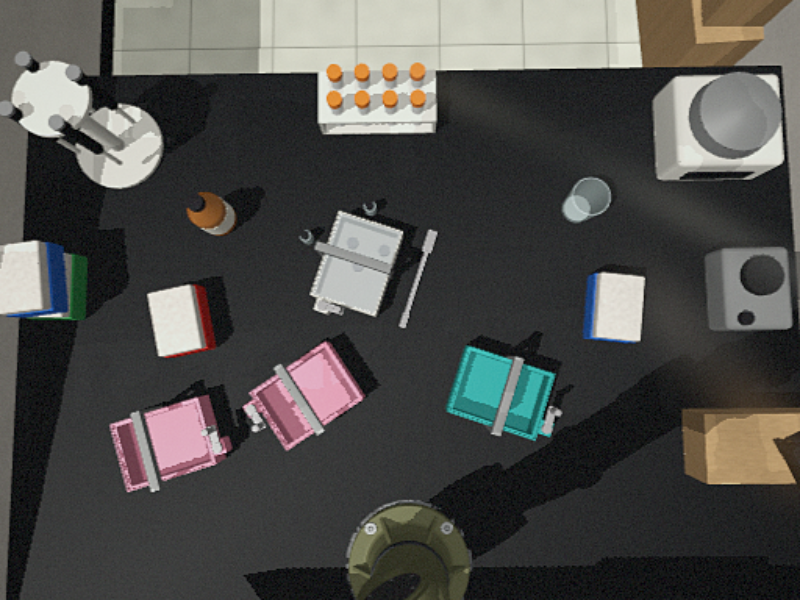

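View pics/scene0.png

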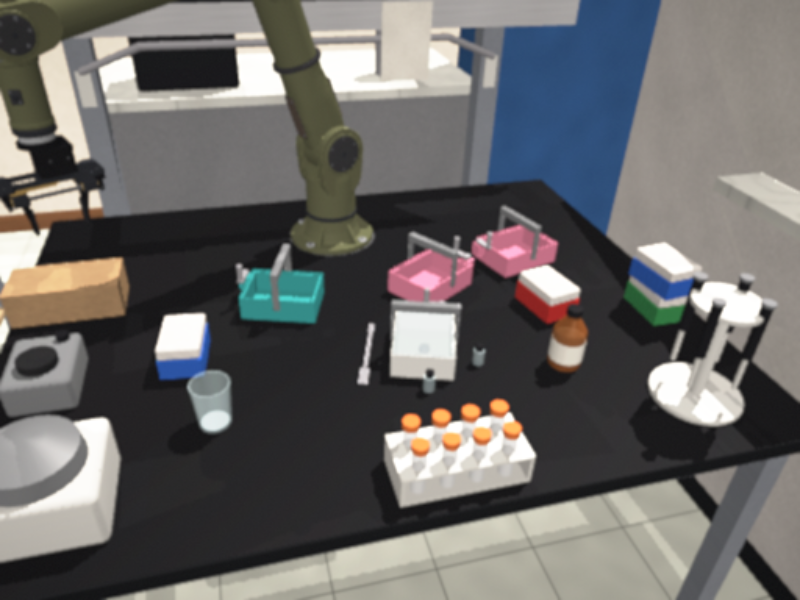

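The white tote is at about (355,262) in the top view (800x600). Its handle runs from (318,245) to (390,268), the turnbutton is at (328,303), the vials at (307,237) and (370,207), and the spatula at (418,280). Next I'll fit the handle and look closer at the button.

```bash
python3 - <<'E'
from h import *
c=dict(np.load("top0.npz")); P=cloud(c)
print("bench z",np.median(P[200:210,50:60,2]), P[150:160,300:310,2].mean())
def reg(n,u0,u1,v0,v1,zl,zh):
    s=.64; Q=P[int(v0*s):int(v1*s),int(u0*s):int(u1*s)].reshape(-1,3); Q=Q[(Q[:,2]>zl)&(Q[:,2]<zh)]
    r=cv2.minAreaRect(Q[:,:2].astype(np.float32)); print(n,len(Q),Q.mean(0).round(4),"rect",np.round(r[0],4),np.round(r[1],4),round(r[2],1)); return Q
H=reg("handle",300,410,225,290,.105,.14)
u,s,vt=np.linalg.svd(H[:,:2]-H[:,:2].mean(0),full_matrices=False); print("dir",np.degrees(np.arctan2(vt[0,1],vt[0,0])))
reg("rim",300,415,200,325,.045,.07)
Q=reg("peg",290,360,285,335,.07,.14); print(Q.round(3).tolist()[:30])
reg("vialA",295,313,225,246,.02,.06);reg("vialB",362,380,198,218,.02,.06)
f=c["frame"][125:210,190:285,::-1]; cv2.imwrite("pics/crop.png",cv2.resize(f,None,fx=7,fy=7,interpolation=cv2.INTER_CUBIC))
E
```

```text
bench z 9.137890016464034e-05 -0.00023455856634112095
handle 328 [0.5528 0.0874 0.1198] rect [0.5536 0.0879] [0.1355 0.0164] 71.4
dir 71.15908404165936
rim 2303 [0.5495 0.0907 0.0538] rect [0.5592 0.0889] [0.2091 0.183 ] 9.6
peg 20 [0.4657 0.1178 0.0939] rect [0.4655 0.118 ] [0.0108 0.0097] 88.3
[[0.47, 0.123, 0.095], [0.47, 0.12, 0.098], [0.47, 0.117, 0.099], [0.47, 0.115, 0.097], [0.467, 0.123, 0.099], [0.468, 0.12, 0.096], [0.467, 0.117, 0.101], [0.467, 0.115, 0.098], [0.468, 0.113, 0.093], [0.465, 0.123, 0.098], [0.465, 0.12, 0.097], [0.465, 0.117, 0.097], [0.465, 0.114, 0.1], [0.465, 0.113, 0.09], [0.462, 0.12, 0.099], [0.462, 0.117, 0.098], [0.462, 0.115, 0.095], [0.463, 0.114, 0.079], [0.461, 0.12, 0.074], [0.461, 0.117, 0.076]]
vialA 52 [0.6084 0.1853 0.0366] rect [0.6091 0.1854] [0.0174 0.0211] 54.4
vialB 51 [0.6623 0.0642 0.0381] rect [0.6631 0.0639] [0.0192 0.02  ] 26.5
```

View pics/crop.png

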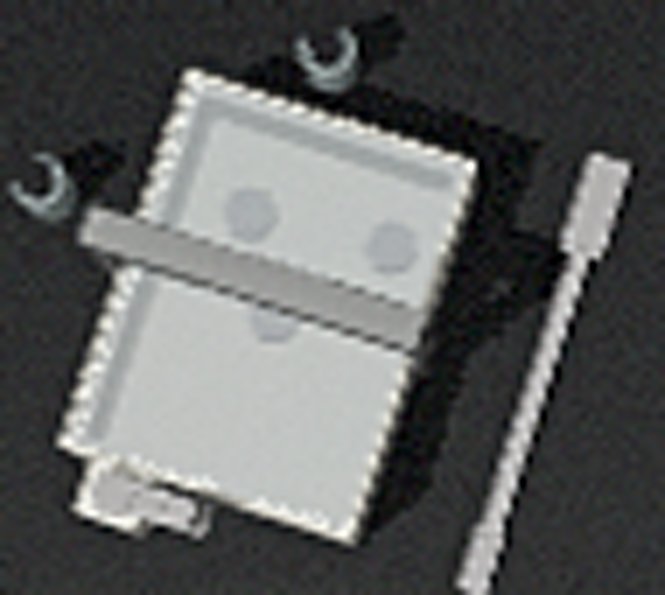

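The handle centre is at (0.553,0.088) with tote yaw about -18.8°. The pivot is then at about (0.475,0.151) and the peg at (0.466,0.118), so button ≈ 0.05 rad. The crop shows the three discs, the bar along the end wall and the lug at crop (100,490). I'll add a helper that converts world targets to move units.

```bash
cat >> h.py <<'E'
def row(p,Rt,o=None):
    o=o or get_obs(); R0=R.from_euler("xyz",o["tool_rot"],degrees=True)
    return np.r_[R0.inv().apply(np.array(p)-o["tool_pos"])/.3,(R0.inv()*Rt).as_rotvec()/np.pi].round(3).tolist()
def down(yaw): return R.from_euler("xyz",[180,0,yaw],degrees=True)
E
python3 - <<'E'
from h import *
print(row([.48,-.3,.23],down(72)))
E
```

```text
[1.036, -0.588, -0.152, -0.001, -0.0, -0.263]
```

>>> servo_tool([
  [[0.9, -0.55, -0.15, 0, 0, -0.263, 0.4], [0.9, -0.55, -0.15, 0, 0, -0.263, 0.4], [0.9, -0.55, -0.15, 0, 0, -0.263, 0.4], [0.9, -0.55, -0.15, 0, 0, -0.263, 0.4], [0.9, -0.55, -0.15, 0, 0, -0.263, 0.4], [0.9, -0.55, -0.15, 0, 0, -0.263, 0.4], [0.9, -0.55, -0.15, 0, 0, -0.263, 0.4], [0.9, -0.55, -0.15, 0, 0, -0.263, 0.4], [0.9, -0.55, -0.15, 0, 0, -0.263, 0.4], [0.9, -0.55, -0.15, 0, 0, -0.263, 0.4]],
], grip_force=10)

```text
time_s: 0.93
tool_pos: [0.4491, -0.326, 0.2304]
tool_rot: [180.0, 0.0, 72.3]
force: [-0.5, -1.0, -0.1]
grip_width: 0.036
grasp_force: 0.0
```

```bash
python3 - <<'E'
from h import *
st();print(row([.47,-.05,.20],down(72)))
E
```

```text
{'time_s': 0.933, 'qpos': [51.757, 6.714, -20.179, 92.367, 2.347, 81.319, 13.634], 'tool_pos': [0.449, -0.326, 0.23], 'tool_rot': [179.987, 0.013, 72.282], 'force': [-0.504, -0.956, -0.113], 'grip_width': 0.036, 'grasp_force': 0.0}
[0.897, -0.214, 0.101, 0.0, 0.0, 0.002]
```

>>> servo_tool([
  [[0.9, -0.21, 0.1, 0, 0, 0, 0.4], [0.9, -0.21, 0.1, 0, 0, 0, 0.4], [0.9, -0.21, 0.1, 0, 0, 0, 0.4], [0.9, -0.21, 0.1, 0, 0, 0, 0.4], [0.9, -0.21, 0.1, 0, 0, 0, 0.4], [0.9, -0.21, 0.1, 0, 0, 0, 0.4], [0.9, -0.21, 0.1, 0, 0, 0, 0.4], [0.9, -0.21, 0.1, 0, 0, 0, 0.4], [0.9, -0.21, 0.1, 0, 0, 0, 0.4]],
])

```text
time_s: 1.68
tool_pos: [0.4708, -0.0518, 0.1999]
tool_rot: [-180.0, 0.1, 72.1]
force: [0.2, -0.7, -0.4]
grip_width: 0.0346
grasp_force: 0.0
```

```bash
python3 - <<'E'
from h import *
st();print(row([.466,.118,.15],down(72)))
E
```

```text
{'time_s': 1.683, 'qpos': [38.482, -2.724, -34.025, 104.778, -1.504, 77.526, -13.088], 'tool_pos': [0.471, -0.052, 0.2], 'tool_rot': [-179.972, 0.064, 72.099], 'force': [0.195, -0.661, -0.449], 'grip_width': 0.035, 'grasp_force': 0.0}
[0.534, -0.189, 0.166, -0.0, 0.0, 0.001]
```

>>> servo_tool([
  [[0.534, -0.189, 0.166, 0, 0, 0, 0.4], [0.534, -0.189, 0.166, 0, 0, 0, 0.4], [0.534, -0.189, 0.166, 0, 0, 0, 0.4], [0.534, -0.189, 0.166, 0, 0, 0, 0.4], [0.534, -0.189, 0.166, 0, 0, 0, 0.4], [0.534, -0.189, 0.166, 0, 0, 0, 0.4], [0.534, -0.189, 0.166, 0, 0, 0, 0.4], [0.534, -0.189, 0.166, 0, 0, 0, 0.4]],
])

```text
time_s: 2.35
tool_pos: [0.4677, 0.1149, 0.1504]
tool_rot: [180.0, 0.1, 71.8]
force: [0.5, 0.3, 0.1]
grip_width: 0.0348
grasp_force: 0.0
```

```bash
python3 - <<'E'
from h import *
o=st();print(row([.466,.118,.073],down(72)))
c=eyes.read_camera("scene"); f=c["frame"][170:270,220:330,::-1]; cv2.imwrite("pics/s1.png",cv2.resize(f,None,fx=6,fy=6,interpolation=cv2.INTER_CUBIC))
Q=cloud(c)[185:245,240:310].reshape(-1,3); m=(Q[:,2]>.11)&(Q[:,2]<.127)&(np.hypot(Q[:,0]-.553,Q[:,1]-.088)<.08); print(Q[m].mean(0),m.sum())
E
```

```text
{'time_s': 2.35, 'qpos': [28.507, 0.844, -45.347, 107.66, 0.685, 71.766, -35.302], 'tool_pos': [0.468, 0.115, 0.15], 'tool_rot': [179.985, 0.051, 71.75], 'force': [0.478, 0.27, 0.111], 'grip_width': 0.035, 'grasp_force': 0.0}
[0.008, -0.009, 0.258, 0.0, 0.0, -0.001]
[0.55960241 0.08687571 0.1188181 ] 270
```

View pics/s1.png

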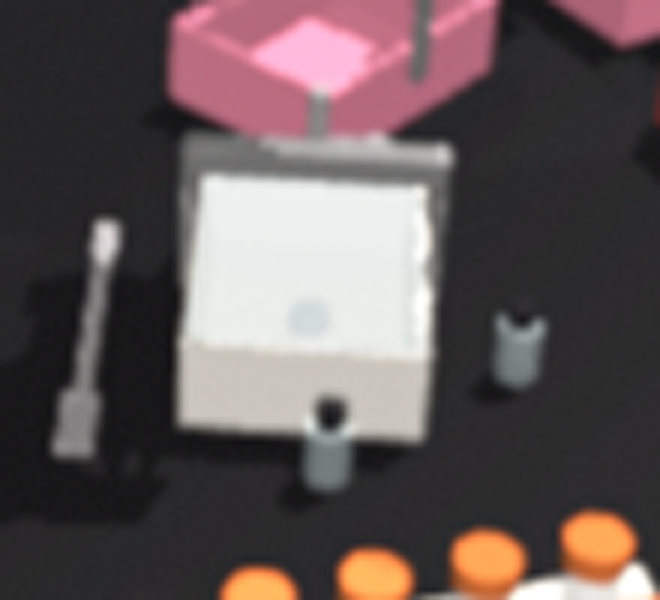

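```bash
python3 - <<'E'
from h import *
for n in ["scene","top"]:
    c=eyes.read_camera(n)
    def pr(p):
        q=R.from_euler("xyz",c["rotation"],degrees=True).inv().apply(np.array(p)-c["origin"]); return (q[:2]/q[2]*c["fx"]+[c["cx"],c["cy"]]).round(0)
    print(n,"tcp",pr([.468,.115,.15]),"peg",pr([.466,.118,.095]),"handle",pr([.553,.088,.12]))
    cv2.imwrite(f"pics/{n}1.png",cv2.resize(c["frame"][100:290,130:385,::-1],None,fx=3,fy=3))
E
```

```text
scene tcp [273. 171.] peg [272. 185.] handle [272. 194.]
top tcp [214. 195.] peg [216. 198.] handle [226. 164.]
```

View pics/scene1.png

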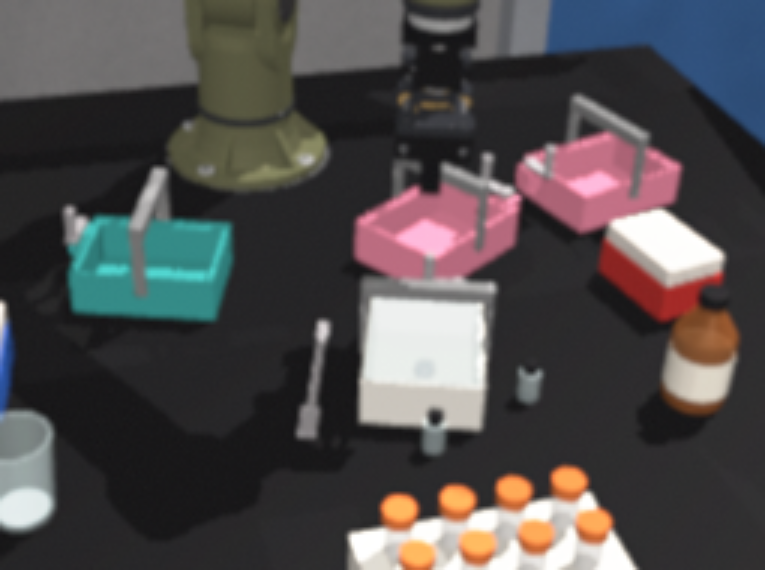

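```bash
python3 - <<'E'
from h import *
o=st()
for n in ["scene","top"]:
    c=eyes.read_camera(n);P=cloud(c)
    Q=P.reshape(-1,3);m=(np.hypot(Q[:,0]-.468,Q[:,1]-.115)<.07)&(Q[:,2]>.127)&(Q[:,2]<.2)
    print(n,m.sum()); 
    if m.sum():
        q=Q[m]; l=q[q[:,2]<q[:,2].min()+.02]; print(q.min(0),q.max(0),l.mean(0),len(l),l.min(0),l.max(0))
    if n=="scene":
        for v in range(150,178,2): print(v,P[v,272].round(3),P[v,276].round(3))
E
```

```text
{'time_s': 2.5, 'qpos': [28.492, 0.807, -45.426, 107.663, 0.643, 71.756, -35.336], 'tool_pos': [0.467, 0.116, 0.151], 'tool_rot': [179.966, 0.019, 71.797], 'force': [0.153, -0.226, 0.095], 'grip_width': 0.035, 'grasp_force': 0.0}
scene 17
[0.48786277 0.09660262 0.19113232] [0.49743513 0.11498205 0.1999707 ] [0.49189985 0.10695904 0.19532578] 17 [0.48786277 0.09660262 0.19113232] [0.49743513 0.11498205 0.1999707 ]
150 [0.549 0.08  0.271] [0.553 0.091 0.271]
152 [0.545 0.082 0.262] [0.552 0.092 0.264]
154 [0.495 0.1   0.227] [0.499 0.111 0.228]
156 [0.493 0.101 0.219] [0.495 0.113 0.219]
158 [0.493 0.102 0.212] [0.491 0.115 0.21 ]
160 [0.486 0.104 0.201] [0.496 0.114 0.205]
162 [0.491 0.103 0.197] [0.494 0.115 0.197]
164 [0.241 0.19  0.041] [0.496 0.115 0.191]
166 [0.239 0.192 0.03 ] [0.224 0.213 0.02 ]
168 [0.238 0.192 0.021] [0.226 0.213 0.012]
170 [0.239 0.192 0.013] [0.232 0.211 0.006]
172 [0.244 0.191 0.007] [0.248 0.206 0.007]
174 [0.258 0.187 0.006] [0.257 0.203 0.004]
176 [0.27  0.183 0.005] [0.28  0.196 0.009]
top 0
```

View pics/top1.png

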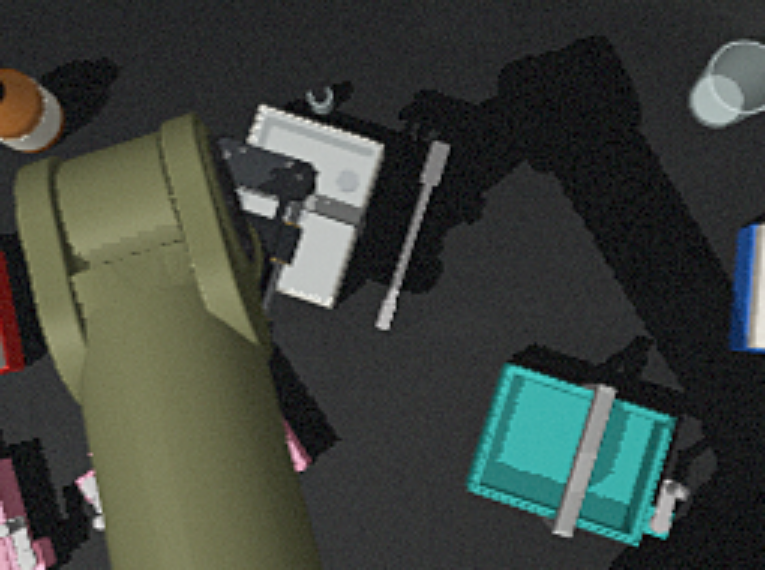

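```bash
python3 - <<'E'
from h import *
c=dict(np.load("scene0.npz"));P=cloud(c)
c={k:(v if v.ndim else v.item()) for k,v in c.items()}
def pr(p):
    q=R.from_euler("xyz",c["rotation"],degrees=True).inv().apply(np.array(p)-c["origin"]); return (q[:2]/q[2]*c["fx"]+[c["cx"],c["cy"]]).round(0)
y=np.array([.4177,-.9086,0])
for s in(-1,0,1):
  for z in (.185,.225): print(s,z,pr(np.array([.271,-.591,z])+s*.05*y))
Q=P.reshape(-1,3);m=(np.hypot(Q[:,0]-.271,Q[:,1]+.591)<.09)&(Q[:,2]>.03)&(Q[:,2]<.3)
z=Q[m]; i=np.argsort(z[:,2])[:12]; print(m.sum(), z[i].round(3))
cv2.imwrite("pics/tip0.png",cv2.resize(c["frame"][90:170,0:90,::-1],None,fx=7,fy=7,interpolation=cv2.INTER_CUBIC))
E
```

```text
-1 0.185 [ 59. 151.]
-1 0.225 [ 56. 140.]
0 0.185 [ 43. 155.]
0 0.225 [ 40. 144.]
1 0.185 [ 26. 160.]
1 0.225 [ 23. 148.]
1604 [[ 0.28  -0.621  0.03 ]
 [ 0.279 -0.545  0.03 ]
 [ 0.285 -0.626  0.03 ]
 [ 0.282 -0.614  0.03 ]
 [ 0.281 -0.538  0.03 ]
 [ 0.279 -0.574  0.03 ]
 [ 0.267 -0.517  0.03 ]
 [ 0.278 -0.552  0.03 ]
 [ 0.281 -0.673  0.031]
 [ 0.279 -0.519  0.031]
 [ 0.282 -0.564  0.031]
 [ 0.221 -0.517  0.031]]
```

View pics/tip0.png

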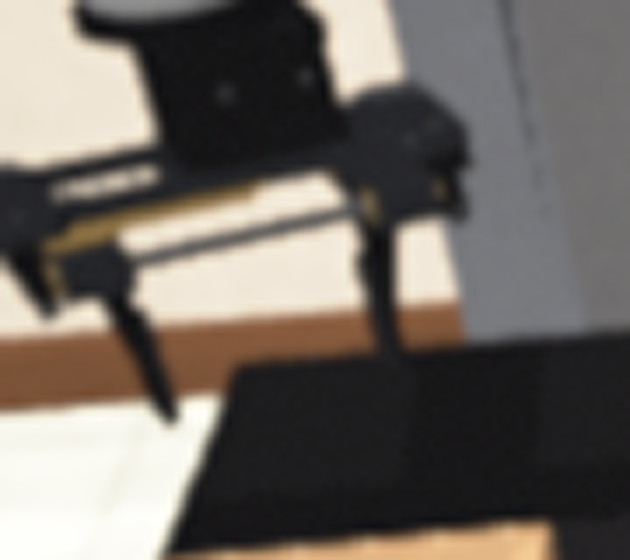

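>>> servo_tool([
  [[0.008, -0.006, 0.13, 0, 0, 0, 0.4], [0.008, -0.006, 0.2, 0, 0, 0, 0.4], [0.008, -0.006, 0.258, 0, 0, 0, 0.4], [0.008, -0.006, 0.258, 0, 0, 0, 0.4], [0.008, -0.006, 0.258, 0, 0, 0, 0.4], [0.008, -0.006, 0.258, 0, 0, 0, 0.4]],
])

```text
time_s: 3.1
tool_pos: [0.4668, 0.1211, 0.0742]
tool_rot: [179.9, -0.0, 72.0]
force: [-0.8, 0.2, 0.7]
grip_width: 0.0351
grasp_force: 0.0
```

```bash
python3 - <<'E'
from h import *
o=st()
a=[]
for n in ["scene","top"]:
    c=eyes.read_camera(n); f=c["frame"][150:230,225:335] if n=="scene" else c["frame"][140:220,170:280]
    a.append(cv2.resize(f[:,:,::-1],None,fx=5,fy=3.75*4/3,interpolation=cv2.INTER_CUBIC)[:300])
cv2.imwrite("pics/d.png",np.vstack(a))
E
```

```text
{'time_s': 3.1, 'qpos': [26.788, 6.125, -46.222, 112.923, 4.992, 62.819, -39.548], 'tool_pos': [0.467, 0.121, 0.074], 'tool_rot': [179.908, -0.044, 71.999], 'force': [-0.803, 0.228, 0.719], 'grip_width': 0.035, 'grasp_force': 0.0}
```

View pics/d.png

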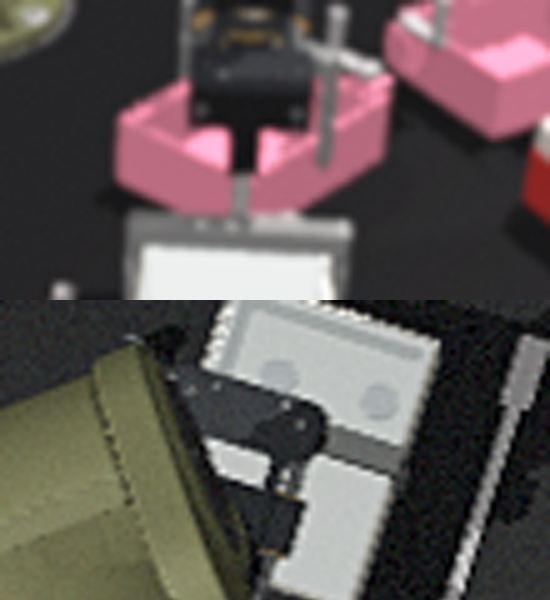

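The front finger seems to end above the peg, which is visible at (240,175), although the TCP reads 0.074. I'll close lightly to find out whether the peg is really between the pads.

>>> servo_tool([
  [[0, 0, 0, 0, 0, 0, 0.1], [0, 0, 0, 0, 0, 0, 0.1], [0, 0, 0, 0, 0, 0, 0.1], [0, 0, 0, 0, 0, 0, 0.1], [0, 0, 0, 0, 0, 0, 0.1]],
], grip_force=3)

```text
time_s: 3.62
tool_pos: [0.4659, 0.121, 0.0732]
tool_rot: [180.0, 0.0, 72.0]
force: [0.0, 0.2, 0.3]
grip_width: 0.0122
grasp_force: 0.0
```

>>> servo_tool([
  [[0, 0, 0, 0, 0, 0, 0], [0, 0, 0, 0, 0, 0, 0], [0, 0, 0, 0, 0, 0, 0], [0, 0, 0, 0, 0, 0, 0]],
], grip_force=3)

```text
time_s: 3.95
tool_pos: [0.4658, 0.121, 0.073]
tool_rot: [-180.0, 0.0, 72.0]
force: [-0.2, 0.4, -0.5]
grip_width: 0.0009
grasp_force: 0.0
```

The pads shut to nothing, so the real fingertips are about 34 mm above the reported TCP, which agrees with the depth readings. I'll open, lower by 34 mm and test again.

>>> servo_tool([
  [[0, 0, 0, 0, 0, 0, 0.4], [0, 0, 0, 0, 0, 0, 0.4], [0, 0, 0, 0, 0, 0, 0.4], [0, 0.007, 0.05, 0, 0, 0, 0.4], [-0.008, 0.007, 0.113, 0, 0, 0, 0.4], [-0.008, 0.007, 0.113, 0, 0, 0, 0.4], [-0.008, 0.007, 0.113, 0, 0, 0, 0.1], [-0.008, 0.007, 0.113, 0, 0, 0, 0.1], [-0.008, 0.007, 0.113, 0, 0, 0, 0.1], [-0.008, 0.007, 0.113, 0, 0, 0, 0.1]],
], grip_force=3)

```text
time_s: 4.78
tool_pos: [0.4678, 0.1184, 0.0401]
tool_rot: [179.9, -0.0, 72.0]
force: [0.5, 0.2, -0.7]
grip_width: 0.0155
grasp_force: 0.0
```

>>> servo_tool([
  [[0, 0, 0, 0, 0, 0, 0], [0, 0, 0, 0, 0, 0, 0], [0, 0, 0, 0, 0, 0, 0]],
])

```text
time_s: 5.03
tool_pos: [0.4676, 0.1182, 0.0398]
tool_rot: [179.9, -0.0, 72.0]
force: [-0.4, -0.2, 3.6]
grip_width: 0.012
grasp_force: 3.0
```

```bash
cat >> h.py <<'E'
def arc(ths,g,z=.040,piv=(.4755,.1512),r=.034,yaw0=-18.8):
    o=get_obs(); Rt=R.from_euler("z",yaw0,degrees=True)
    for t in ths:
        p=np.array([*piv,z])+Rt.apply([r*np.sin(t),-r*np.cos(t),0])
        print(row(p,down(90+yaw0+np.degrees(t)),o)+[g],end=", ")
    print()
E
python3 - <<'E'
from h import *
st()
arc(np.linspace(.1,.9,11),.18)
E
```

```text
{'time_s': 5.033, 'qpos': [25.958, 9.156, -45.831, 114.832, 7.693, 58.927, -41.461], 'tool_pos': [0.468, 0.118, 0.04], 'tool_rot': [179.933, -0.014, 72.026], 'force': [-0.39, -0.236, 3.558], 'grip_width': 0.012, 'grasp_force': 3.001}
[-0.0, 0.001, -0.001, 0.0, -0.0, -0.027, 0.18], [0.001, 0.01, -0.001, 0.0, -0.0, -0.053, 0.18], [0.003, 0.019, -0.001, 0.0, -0.0, -0.078, 0.18], [0.005, 0.027, -0.001, 0.0, -0.0, -0.104, 0.18], [0.009, 0.036, -0.001, 0.0, -0.0, -0.129, 0.18], [0.012, 0.044, -0.001, 0.0, 0.0, -0.155, 0.18], [0.017, 0.052, -0.001, 0.0, 0.0, -0.18, 0.18], [0.022, 0.059, -0.001, 0.0, 0.0, -0.205, 0.18], [0.028, 0.066, -0.001, 0.0, 0.0, -0.231, 0.18], [0.034, 0.073, -0.001, 0.0, 0.0, -0.256, 0.18], [0.041, 0.079, -0.001, 0.0, 0.0, -0.282, 0.18],
```

>>> servo_tool([
  [[0, 0, 0, 0, 0, 0, 0.18], [0, 0, 0, 0, 0, -0.027, 0.18], [0.001, 0.01, 0, 0, 0, -0.053, 0.18], [0.003, 0.019, 0, 0, 0, -0.078, 0.18], [0.005, 0.027, 0, 0, 0, -0.104, 0.18], [0.009, 0.036, 0, 0, 0, -0.129, 0.18], [0.012, 0.044, 0, 0, 0, -0.155, 0.18], [0.017, 0.052, 0, 0, 0, -0.18, 0.18], [0.022, 0.059, 0, 0, 0, -0.205, 0.18], [0.028, 0.066, 0, 0, 0, -0.231, 0.18], [0.034, 0.073, 0, 0, 0, -0.256, 0.18], [0.041, 0.079, 0, 0, 0, -0.282, 0.18]],
])

```text
time_s: 6.03
tool_pos: [0.4927, 0.1215, 0.0386]
tool_rot: [-179.9, 0.0, 123.0]
force: [-1.2, -1.3, -0.1]
grip_width: 0.0153
grasp_force: 0.7
```

```bash
python3 - <<'E'
from h import *
st()
arc(np.linspace(.98,1.68,10),.18)
E
```

```text
{'time_s': 6.033, 'qpos': [29.808, 14.559, -51.419, 111.338, 13.124, 60.244, 5.663], 'tool_pos': [0.493, 0.122, 0.039], 'tool_rot': [-179.873, 0.009, 122.984], 'force': [-1.201, -1.284, -0.097], 'grip_width': 0.015, 'grasp_force': 0.71}
[0.001, 0.014, -0.005, -0.001, 0.0, -0.024, 0.18], [0.002, 0.023, -0.005, -0.001, -0.0, -0.049, 0.18], [0.004, 0.032, -0.005, -0.001, -0.0, -0.074, 0.18], [0.006, 0.04, -0.005, -0.001, -0.0, -0.099, 0.18], [0.009, 0.049, -0.005, -0.001, -0.0, -0.123, 0.18], [0.013, 0.057, -0.005, -0.001, -0.0, -0.148, 0.18], [0.017, 0.064, -0.005, -0.001, -0.0, -0.173, 0.18], [0.022, 0.072, -0.005, -0.001, -0.0, -0.198, 0.18], [0.027, 0.079, -0.005, -0.001, -0.0, -0.222, 0.18], [0.033, 0.085, -0.005, -0.001, -0.0, -0.247, 0.18],
```

>>> servo_tool([
  [[0.001, 0.01, -0.003, 0, 0, -0.024, 0.18], [0.002, 0.02, -0.003, 0, 0, -0.049, 0.18], [0.004, 0.032, -0.003, 0, 0, -0.074, 0.18], [0.006, 0.04, -0.003, 0, 0, -0.099, 0.18], [0.009, 0.049, -0.003, 0, 0, -0.123, 0.18], [0.013, 0.057, -0.003, 0, 0, -0.148, 0.18], [0.017, 0.064, -0.003, 0, 0, -0.173, 0.18], [0.022, 0.072, -0.003, 0, 0, -0.198, 0.18], [0.027, 0.079, -0.003, 0, 0, -0.215, 0.18], [0.033, 0.085, -0.003, 0, 0, -0.222, 0.18], [0.033, 0.085, -0.003, 0, 0, -0.222, 0.18]],
])

```text
time_s: 6.95
tool_pos: [0.5094, 0.1444, 0.0397]
tool_rot: [-180.0, -0.0, 162.7]
force: [0.8, -1.8, -0.7]
grip_width: 0.0162
grasp_force: 0.3
```

>>> servo_tool([
  [[0, 0.005, 0, 0, 0, 0, 0.18], [0, 0.01, 0, 0, 0, 0, 0.18], [0, 0.01, 0, 0, 0, 0, 0.18]],
])

```text
time_s: 7.2
tool_pos: [0.5102, 0.1473, 0.0398]
tool_rot: [-180.0, -0.0, 162.7]
force: [-0.2, -0.9, -0.8]
grip_width: 0.0158
grasp_force: 1.0
```

>>> servo_tool([
  [[0, -0.01, 0, 0, 0, 0, 0.25], [0, -0.01, 0, 0, 0, 0, 0.25], [0, -0.01, -0.1, 0, 0, 0, 0.25], [0, -0.01, -0.2, 0, 0, 0, 0.25], [0, -0.01, -0.35, 0, 0, 0, 0.25], [0, -0.01, -0.35, 0, 0, 0, 0.25]],
])

```text
time_s: 7.7
tool_pos: [0.5134, 0.1472, 0.1517]
tool_rot: [179.7, 0.5, 162.8]
force: [1.8, 0.9, -0.8]
grip_width: 0.0218
grasp_force: 0.0
```

```bash
python3 - <<'E'
from h import *
o=st()
c0=dict(np.load("scene0.npz")); c1=eyes.read_camera("scene")
for c in (c0,c1):
    Q=cloud(c).reshape(-1,3); d=Q[:,:2]-[.553,.088]
    m=(Q[:,2]>.112)&(Q[:,2]<.126)&(abs(d@[.947,-.322])<.02)&(abs(d@[.322,.947])<.085); q=Q[m][:,:2]
    v=np.linalg.svd(q-q.mean(0),full_matrices=False)[2][0]; e=(q-[.553,.088])@[.322,.947]; print(m.sum(),q.mean(0),np.degrees(np.arctan2(v[1],v[0]))%180,np.percentile(e,[1,99]))
    m=(Q[:,2]>.066)&(Q[:,2]<.096)&(abs(d@[.947,-.322]+.075)<.05)&(abs(d@[.322,.947])<.05); print("peg",m.sum(),Q[m].mean(0))
cv2.imwrite("pics/s3.png",cv2.resize(c1["frame"][150:250,220:330,::-1],None,fx=6,fy=6,interpolation=cv2.INTER_CUBIC))
E
```

```text
{'time_s': 7.7, 'qpos': [36.91, 12.098, -61.791, 101.196, 11.287, 72.728, 45.165], 'tool_pos': [0.513, 0.147, 0.152], 'tool_rot': [179.699, 0.535, 162.783], 'force': [1.839, 0.853, -0.758], 'grip_width': 0.022, 'grasp_force': 0.0}
240 [0.55938454 0.0863553 ] 71.63919155024364 [-0.06734524  0.06731953]
peg 27 [0.47141784 0.11896316 0.08111685]
242 [0.55889    0.08721082] 69.91902975251413 [-0.06456274  0.06744349]
peg 5 [0.51287412 0.14119107 0.09267199]
```

View pics/s3.png

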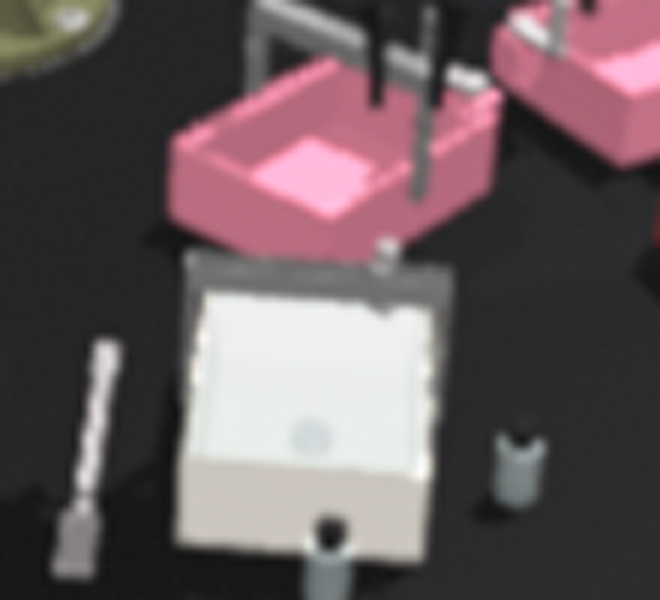

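The peg is now at about (0.509,0.140), with the bar tip visible under the handle at crop (380,308). That matches the expected locked position, and the tote has barely moved. Now I'll go over the handle.

```bash
python3 - <<'E'
from h import *
print(row([.553,.0885,.152],down(70.6)))
E
```

```text
[-0.186, -0.145, -0.007, 0.003, 0.001, 0.512]
```

>>> servo_tool([
  [[-0.186, -0.145, -0.007, 0.003, 0.001, 0.512, 0.6], [-0.186, -0.145, -0.007, 0.003, 0.001, 0.512, 0.6], [-0.186, -0.145, -0.007, 0.003, 0.001, 0.512, 0.6], [-0.186, -0.145, -0.007, 0.003, 0.001, 0.512, 0.6], [-0.186, -0.145, -0.007, 0.003, 0.001, 0.512, 0.6], [-0.186, -0.145, -0.007, 0.003, 0.001, 0.512, 0.6], [-0.186, -0.145, -0.007, 0.003, 0.001, 0.512, 0.6], [-0.186, -0.145, -0.007, 0.003, 0.001, 0.512, 0.6], [-0.186, -0.145, -0.007, 0.003, 0.001, 0.512, 0.6], [-0.186, -0.145, -0.007, 0.003, 0.001, 0.512, 0.6], [-0.186, -0.145, -0.007, 0.003, 0.001, 0.512, 0.6], [-0.186, -0.145, -0.007, 0.003, 0.001, 0.512, 0.6]],
])

```text
time_s: 8.75
tool_pos: [0.5492, 0.0868, 0.1459]
tool_rot: [-179.5, 0.2, 76.5]
force: [0.2, -0.1, 0.2]
grip_width: 0.0523
grasp_force: 0.0
```

```bash
python3 - <<'E'
from h import *
st(); print(row([.553,.0885,.059],down(70.6)))
E
```

```text
{'time_s': 8.75, 'qpos': [28.49, 13.363, -45.728, 97.949, 9.858, 73.433, -32.921], 'tool_pos': [0.549, 0.087, 0.146], 'tool_rot': [-179.48, 0.208, 76.461], 'force': [0.239, -0.079, 0.241], 'grip_width': 0.052, 'grasp_force': 0.0}
[0.01, 0.014, 0.29, -0.003, 0.001, 0.033]
```

>>> servo_tool([
  [[0.01, 0.014, 0, -0.003, 0.001, 0.033, 0.6], [0.01, 0.014, 0, -0.003, 0.001, 0.033, 0.6], [0.01, 0.014, 0, -0.003, 0.001, 0.033, 0.6], [0.01, 0.014, 0.1, -0.003, 0.001, 0.033, 0.6], [0.01, 0.014, 0.2, -0.003, 0.001, 0.033, 0.6], [0.01, 0.014, 0.29, -0.003, 0.001, 0.033, 0.6], [0.01, 0.014, 0.29, -0.003, 0.001, 0.033, 0.6], [0.01, 0.014, 0.29, -0.003, 0.001, 0.033, 0.6]],
])

```text
time_s: 9.42
tool_pos: [0.5524, 0.0882, 0.0589]
tool_rot: [-179.9, 0.1, 71.0]
force: [0.1, 0.5, 1.2]
grip_width: 0.0523
grasp_force: 0.0
```

>>> servo_tool([
  [[0, 0, 0, 0, 0, 0, 0.1], [0, 0, 0, 0, 0, 0, 0.1], [0, 0, 0, 0, 0, 0, 0.1], [0, 0, 0, 0, 0, 0, 0.1], [0, 0, 0, 0, 0, 0, 0.1], [0, 0, 0, 0, 0, 0, 0.1]],
], grip_force=10)

```text
time_s: 9.92
tool_pos: [0.5542, 0.0883, 0.0606]
tool_rot: [179.8, 0.0, 70.9]
force: [-0.6, 0.3, -0.1]
grip_width: 0.0203
grasp_force: 0.0
```

Not closed fully yet. I'll grip harder with the target shut.

>>> servo_tool([
  [[0, 0, 0, 0, 0, 0, 0], [0, 0, 0, 0, 0, 0, 0], [0, 0, 0, 0, 0, 0, 0], [0, 0, 0, 0, 0, 0, 0], [0, 0, 0, 0, 0, 0, 0]],
], grip_force=60)

```text
time_s: 10.33
tool_pos: [0.5542, 0.0883, 0.0604]
tool_rot: [179.9, 0.0, 70.9]
force: [0.8, -0.1, 3.3]
grip_width: 0.0153
grasp_force: 59.9
```

>>> servo_tool([
  [[0, 0, -0.02, 0, 0, 0, 0], [0, 0, -0.06, 0, 0, 0, 0], [0, 0, -0.12, 0, 0, 0, 0], [0, 0, -0.18, 0, 0, 0, 0], [0, 0, -0.24, 0, 0, 0, 0], [0, 0, -0.3, 0, 0, 0, 0], [0, 0, -0.36, 0, 0, 0, 0], [0, 0, -0.42, 0, 0, 0, 0], [0, 0, -0.48, 0, 0, 0, 0], [0, 0, -0.54, 0, 0, 0, 0], [0, 0, -0.58, 0, 0, 0, 0], [0, 0, -0.6, 0, 0, 0, 0]],
])

```text
time_s: 11.33
tool_pos: [0.5538, 0.0889, 0.2417]
tool_rot: [179.8, 0.0, 70.9]
force: [0.6, 0.2, -5.8]
grip_width: 0.0153
grasp_force: 59.9
```

```bash
python3 - <<'E'
from h import *
o=st(); R0=R.from_euler("xyz",o["tool_rot"],degrees=True)
d=np.radians(143.75-18.8-.5); w=np.array([-np.sin(d),np.cos(d),0])
for a in (20,40): 
    Rt=R.from_rotvec(np.radians(a)*w)*R0
    # keep the grasp point (15 mm beyond the reported TCP... true tip 34mm back, grasp 53 mm back) fixed
    g=np.array(o["tool_pos"])+R0.apply([0,0,-.053]); print(row(g+Rt.apply([0,0,.053]),Rt,o))
E
```

```text
{'time_s': 11.333, 'qpos': [28.689, 9.938, -45.66, 89.934, 7.265, 82.988, -36.522], 'tool_pos': [0.554, 0.089, 0.242], 'tool_rot': [179.808, 0.009, 70.889], 'force': [0.634, 0.204, -5.833], 'grip_width': 0.015, 'grasp_force': 59.91}
[-0.036, 0.049, -0.011, -0.089, -0.066, -0.0]
[-0.067, 0.091, -0.041, -0.179, -0.132, -0.0]
```

>>> servo_tool([
  [[-0.004, 0.005, 0, -0.009, -0.007, 0, 0], [-0.008, 0.01, 0, -0.018, -0.013, 0, 0], [-0.011, 0.015, -0.001, -0.027, -0.02, 0, 0], [-0.015, 0.02, -0.002, -0.036, -0.026, 0, 0], [-0.018, 0.025, -0.003, -0.045, -0.033, 0, 0], [-0.022, 0.03, -0.004, -0.054, -0.04, 0, 0], [-0.026, 0.035, -0.006, -0.063, -0.046, 0, 0], [-0.03, 0.04, -0.008, -0.072, -0.053, 0, 0], [-0.033, 0.045, -0.01, -0.081, -0.06, 0, 0], [-0.036, 0.049, -0.011, -0.089, -0.066, 0, 0], [-0.036, 0.049, -0.011, -0.089, -0.066, 0, 0]],
])

```text
time_s: 12.25
tool_pos: [0.5621, 0.0759, 0.2421]
tool_rot: [163.7, 11.8, 69.4]
force: [-0.6, 0.9, -6.5]
grip_width: 0.0158
grasp_force: 59.9
```

>>> servo_tool([
  [[-0.004, 0.005, 0, -0.009, -0.007, 0, 0], [-0.008, 0.01, 0, -0.018, -0.013, 0, 0], [-0.011, 0.015, -0.001, -0.027, -0.02, 0, 0], [-0.015, 0.02, -0.002, -0.036, -0.026, 0, 0], [-0.018, 0.025, -0.003, -0.045, -0.033, 0, 0], [-0.022, 0.03, -0.004, -0.054, -0.04, 0, 0], [-0.026, 0.035, -0.006, -0.063, -0.046, 0, 0], [-0.03, 0.04, -0.008, -0.072, -0.053, 0, 0], [-0.033, 0.045, -0.01, -0.081, -0.06, 0, 0], [-0.036, 0.049, -0.011, -0.089, -0.066, 0, 0], [-0.036, 0.049, -0.011, -0.089, -0.066, 0, 0], [-0.036, 0.049, -0.011, -0.089, -0.066, 0, 0]],
])

```text
time_s: 13.25
tool_pos: [0.5723, 0.0612, 0.2515]
tool_rot: [146.2, 22.4, 64.0]
force: [0.4, -0.0, -6.4]
grip_width: 0.0154
grasp_force: 59.9
```

```bash
python3 - <<'E'
from h import *
o=st(); Rt=R.from_euler("xyz",o["tool_rot"],degrees=True)*R.from_euler("xyz",[180,0,90],degrees=True)
Rt=R.from_euler("xyz",o["tool_rot"],degrees=True)
# tote axes: x=tool y, z=-tool z, y=z cross x
M=Rt.as_matrix(); X=M[:,1];Z=-M[:,2];Y=np.cross(Z,X); print("tote axes z-comps",X[2],Y[2],Z[2])
g=np.array(o["tool_pos"])-.053*M[:,2]; print("corner",g-.075*X+.055*Y-.108*Z)
cs=eyes.read_camera("scene");ct=eyes.read_camera("top")
a=cv2.resize(cs["frame"][60:260,170:370,::-1],(580,580));b=cv2.resize(ct["frame"][100:260,130:290,::-1],(580,580))
cv2.imwrite("pics/t4.png",cv2.resize(np.hstack([a,b]),(800,400)))
E
```

```text
{'time_s': 13.25, 'qpos': [13.454, 5.38, -51.458, 103.841, 44.789, 79.937, -68.167], 'tool_pos': [0.572, 0.061, 0.251], 'tool_rot': [146.21, 22.442, 64.027], 'force': [0.432, -0.028, -6.433], 'grip_width': 0.015, 'grasp_force': 59.937}
tote axes z-comps 0.5140283901301812 -0.3817460027904086 0.7681437388234834
corner [0.55144955 0.09080089 0.14969929]
```

View pics/t4.png

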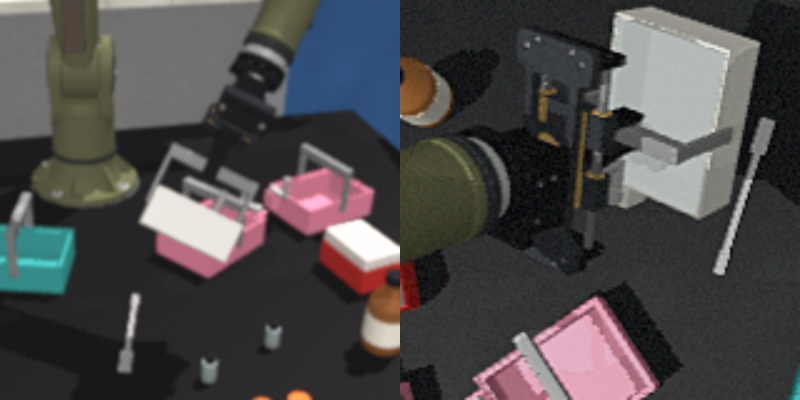

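The tote is held and tilted with its +y/-x corner low. One disc may still lie near (655,155), short of the corner. I'll tilt 12° more with a small shake, then check numerically because my picture allowance is used up.

>>> servo_tool([
  [[-0.008, 0.011, -0.001, -0.018, -0.013, 0, 0], [-0.016, 0.022, -0.003, -0.036, -0.026, 0, 0], [-0.024, 0.032, -0.005, -0.054, -0.04, 0, 0], [-0.024, 0.032, -0.005, -0.054, -0.04, 0, 0], [-0.024, 0.032, -0.005, -0.044, -0.05, 0, 0], [-0.024, 0.032, -0.005, -0.064, -0.03, 0, 0], [-0.024, 0.032, -0.005, -0.044, -0.05, 0, 0], [-0.024, 0.032, -0.005, -0.064, -0.03, 0, 0], [-0.024, 0.032, -0.005, -0.044, -0.05, 0, 0], [-0.024, 0.032, -0.005, -0.054, -0.04, 0, 0], [-0.024, 0.032, -0.005, -0.054, -0.04, 0, 0], [-0.024, 0.032, -0.005, -0.054, -0.04, 0, 0]],
])

```text
time_s: 14.35
tool_pos: [0.5783, 0.0535, 0.2625]
tool_rot: [134.1, 27.9, 58.8]
force: [0.1, 0.8, -5.7]
grip_width: 0.0153
grasp_force: 59.9
```

```bash
cat > m.py <<'E'
from h import *
o=st(); M=R.from_euler("xyz",o["tool_rot"],degrees=True).as_matrix(); X=M[:,1];Z=-M[:,2];Y=np.cross(Z,X)
g=np.array(o["tool_pos"])-.053*M[:,2]; print("axes z",X[2],Y[2],Z[2],"corner",g-.075*X+.055*Y-.108*Z)
A=np.stack([X,Y,Z],1); c=eyes.read_camera("top"); np.savez("t.npz",**c)
q=(cloud(c)-g)@A; m=(abs(q[...,0])<.1)&(abs(q[...,1])<.08)&(q[...,2]>-.13)&(q[...,2]<-.045)
h,e=np.histogram(q[m][:,2],17,(-.13,-.045)); print(dict(zip(e.round(3).tolist(),h.tolist())))
k=m&(q[...,2]<-.045)&(q[...,2]>-.065)&(abs(q[...,0])<.06)&(abs(q[...,1])<.05); P=q[k]
if len(P)>20: s=np.linalg.lstsq(np.c_[P[:,:2],np.ones(len(P))],P[:,2],rcond=None)[0]; print("cover plane",s,len(P))
Rc=R.from_euler("xyz",c["rotation"],degrees=True)
# brightness map at disc-top plane (rows x from + to -, columns y from + to -)
f=c["frame"].astype(float).mean(2)
for x in np.arange(.072,-.08,-.006):
    r=""
    for y in np.arange(.055,-.056,-.006):
        w=Rc.inv().apply(g+A@[x,y,-.096]-c["origin"]); u,v=w[:2]/w[2]*c["fx"]+[c["cx"],c["cy"]]
        r+="%4d"%f[int(round(v)),int(round(u))]
    print("%4d"%(x*1000),r)
E
python3 m.py
```

```text
{'time_s': 14.35, 'qpos': [8.888, 9.489, -54.138, 107.247, 58.421, 86.332, -79.657], 'tool_pos': [0.578, 0.054, 0.262], 'tool_rot': [134.13, 27.874, 58.751], 'force': [0.093, 0.849, -5.689], 'grip_width': 0.015, 'grasp_force': 59.87}
axes z 0.6344877641846489 -0.46752187148835167 0.6155067642032819 corner [0.57027921 0.06487123 0.1553021 ]
{-0.13: 0, -0.125: 3, -0.12: 61, -0.115: 109, -0.11: 120, -0.105: 119, -0.1: 114, -0.095: 107, -0.09: 127, -0.085: 126, -0.08: 122, -0.075: 137, -0.07: 275, -0.065: 1133, -0.06: 928, -0.055: 88, -0.05: 87}
cover plane [-0.01682967  0.08548415 -0.06031369] 1239
  72  164 166 163 167 165 165 164 165 161 164 166 165 165 167 165 167 153 152 137
  65  166 163 164 162 161 162 164 165 161 161 156 162 159 162 157 157 151 138 140
  59  179 202 220 231 200 217 214 202 230 216 196 176 161 201 207 158 134 139 135
  53  178 177 170 176 175 176 175 176 176 177 175 174 179 168 212 135 139 140 138
  47  176 180 176 176 177 180 177 176 179 177 178 178 176 171 206 134 136 136 138
  41  178 175 176 176 177 178 177 175 179 177 179 179 177 175 175 141 141 135 139
  35 
[... 934 characters left out ...]
 179 178 180 180  89  82  83 114 129 139 137
 -36  163 162 161 173 180 178 176 177 178 178 175  95  77  80 106 141 139 141 138
 -42  159 159 158 175 176 180 178 175 180 171 101  79  81 176 138 139 140 140 139
 -48  163 160 153 181 180 176 180 183 180  96  83  77 189 182 133 132 139 142 140
 -54  154 120 182 189 139 124 126 108  87  79  77 149 179 178 196 122 137 135 138
 -60   98 102 101  99 100  96 100  98  82  80 162 178 178 169 193 137 139 137 137
 -66   95  99  99  96  98 104  79  92  77 185 178 178 176 171 179 125 140 138 139
 -72  141 139 139 141 145 136  84  79 196 182 182 180 186 177 170 139 139 140 139
 -78  140 137 138 138 140 138  66 181 181 182 179 183 181 177 154 126 137 139 142
```

>>> servo_tool([
  [[0, 0, 0, 0, 0, 0, 0], [0, 0, 0, 0, 0, 0, 0], [0, 0, 0, 0, 0, 0, 0], [0, 0, 0, 0, 0, 0, 0], [0, 0, 0, 0, 0, 0, 0], [0, 0, 0, 0, 0, 0, 0], [0, 0, 0, 0, 0, 0, 0], [0, 0, 0, 0, 0, 0, 0], [0, 0, 0, 0, 0, 0, 0], [0, 0, 0, 0, 0, 0, 0], [0, 0, 0, 0, 0, 0, 0], [0, 0, 0, 0, 0, 0, 0]],
])

```text
time_s: 15.4
tool_pos: [0.5776, 0.0536, 0.2616]
tool_rot: [134.1, 28.0, 58.8]
force: [-0.6, -0.1, -6.6]
grip_width: 0.015
grasp_force: 59.9
```

```bash
python3 m.py | awk 'NR<5 || NR>20'; python3 - <<'E'
from h import *
# peg check: steel points above the cover on the -x end, in tote frame
o=get_obs(); M=R.from_euler("xyz",o["tool_rot"],degrees=True).as_matrix(); X=M[:,1];Z=-M[:,2];Y=np.cross(Z,X)
g=np.array(o["tool_pos"])-.053*M[:,2]; A=np.stack([X,Y,Z],1)
for n in ["top","scene"]:
    q=((cloud(eyes.read_camera(n))-g)@A).reshape(-1,3); m=(abs(q[:,0]+.07)<.035)&(abs(q[:,1]-.03)<.035)&(q[:,2]>-.048)&(q[:,2]<-.005); print(n,m.sum(),q[m].mean(0) if m.any() else "", q[m].std(0) if m.any() else "")
E
```

```text
{'time_s': 15.4, 'qpos': [8.804, 9.526, -54.153, 107.387, 58.497, 86.376, -79.742], 'tool_pos': [0.578, 0.054, 0.262], 'tool_rot': [134.089, 28.002, 58.794], 'force': [-0.553, -0.095, -6.645], 'grip_width': 0.015, 'grasp_force': 59.896}
axes z 0.6341806467599557 -0.4694960354554937 0.6143194445617837 corner [0.56950005 0.06466772 0.15441212]
{-0.13: 0, -0.125: 1, -0.12: 65, -0.115: 106, -0.11: 110, -0.105: 126, -0.1: 115, -0.095: 117, -0.09: 118, -0.085: 126, -0.08: 132, -0.075: 126, -0.07: 283, -0.065: 1143, -0.06: 899, -0.055: 96, -0.05: 75}
cover plane [-0.01949102  0.08377951 -0.06037114] 1215
 -24  178 180 178 178 179 176 176 177 178 178 176 180 182 106  68  82 117 125 137
 -30  162 172 173 179 173 177 180 179 177 178 177 167 103  83  82  97 130 142 141
 -36  166 169 164 172 178 179 177 177 177 180 183  97  80  81 133 141 135 139 137
 -42  158 163 154 172 180 176 179 176 181 184  97  85  80 120 150 140 137 140 139
 -48  163 162 159 182 182 180 182 184 111 104  87  82 159 178 132 140 140 142 138
 -54  169 136 164 136 141 159 127 112 115  84  77 188 180 180 185 120 138 136 138
 -60   95  96  96 101 100  95  96  83  85  74 187 179 178 171 195 135 138 139 139
 -66  103 104 100 101 132 154  83  83  73 191 177 178 180 180 175 139 138 140 139
 -72  145 143 140 142 141 150  77  81 176 183 181 184 181 178 147 136 138 140 139
 -78  136 137 137 137 141 145 109 157 183 180 180 183 183 173 144 138 140 140 146
top 74 [-0.07702569  0.03785246 -0.03939989] [0.0151928  0.00446734 0.01104874]
scene 12 [-0.05533485  0.03638585 -0.01632759] [0.00193888 0.00343757 0.00259881]
```

```bash
python3 -c "
from cell import env
print(env.sign_off())"
```

```text
the job is handed in; nothing more can be done
None
```

I handed the job in with the turnbutton measured at its stop and the tote held by its handle, about 15 cm clear of the bench, steady and tilted about 50° with the turnbutton corner lowest. One disc measured about 33 mm from that corner; the handle hid the other two, but none showed anywhere else on the floor, and the verdict was not shown to me.

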